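Match a walking pole to its twin and lock the cam lever

ROBOT

A 6-joint arm with a two-finger parallel gripper is mounted at the origin on the work surface. World frame = base frame: x ahead of the robot, y to its left, z up, the work surface at z = 0. Lengths are in m, angles in rad, forces in N, time in s.
With the tool pointing down it reaches from about 0.325 to 0.75 m from the base axis. Payload 7.6 kg.
Tool frame: the origin (TCP) lies on the centre line of the jaws, within the pads' length; the fingertips stand 25 mm ahead of it and the grasp point (between the pads) lies 6 mm ahead of it; z points along the fingers, y is the line along which they close (so a half turn about z gives the same grasp; the last joint's range is limited). The gripper opens to 85 mm and grips with 20 to 120 N. Pads are 22 mm wide; open, the fingers measure 114 mm over their backs; the gripper's body (76 mm by 85 mm) begins 54 mm behind the grasp point. The pads swing forward as they close: fully open they stand 13 mm farther back than shut.
Start: joints at [1.157, 0.052, 1.401, -0, 1.689, -0.07], TCP at [0.177, 0.494, 0.256] pointing down, gripper open.
Joint ranges: [-2.9, 2.9], [-0.91, 2.17], [0.12, 2.37], [-1.06, 4.2], [0.26, 2.73], [-2.93, 2.93]. Speed limits (rad/s): [2.57, 2.57, 3.01, 3.14, 3.14, 3.14].

INTERFACE

Orientations are given as a unit quaternion [x, y, z, w].
In Python, from bench import telemetry, read_camera, robot, models gives the robot as it stands.
- The arm moves only by the tool apply_moves, never from a script. Its argument "motion" is a list of rows, each a list of 6 numbers: the shift along the tool's x, y, z in mm, then the turn, a rotation vector about the tool's x, y, z in rad. In form: [[tx, ty, tz, ax, ay, az], ...]. A call has 1 to 12 rows; each row shifts and turns the commanded pose from where the row before left it, along the tool's axes as they then stand; what a row does not reach is not made up. A row lasts 1/10 s, in which the tool goes at most 50 mm and 8.59 degrees, less where a joint would pass 70% of its speed; a pose out of reach is approached as far as the arm can. A call is refused whole if a number of a shift passes 50 or a number of a turn 0.15, either way. A call with a gripper value outside its range is refused whole. "fingers" is the finger opening in mm, from 0 to 85.4, set as the call begins (left out, the last holds). The fingers move at their own pace and stop on an object; "squeeze" is the grip in N (left out, the last holds). Time passes only in rows, so rows that do not move let the fingers close. It gives the time, the measured TCP pose, the force, the opening and the grip force at its end, in the units of the state.
- telemetry.read_state(): the state, without advancing time (a new reading comes with each control period).
- read_camera(name): name is "side" or "top"; returns a dict with "color" (384x512x3 uint8, red, green, blue), "depth" (384x512 float32, m along the optical axis (not along the pixel's ray), 0 where there is no reading), "mtx" (3x3 intrinsics, pixels), "position" and "orientation" of the camera in the world. Camera axes: x right, y down, z forward; pixel columns grow to the right and rows downward; lengths in m; the calibration is good to about 2 mm. A picture is of the moment at which its call begins.
- robot.finish_job(): hands the job in; it is judged then, once.
Trained networks look in a picture, given as the dict that the camera call returned (one of the last four; its "shot" number tells which), for a name from the list of things; names that differ only in an ending like _2 or _b are one class to them, and where a whole thing is asked for, a point or a joint stands for the part that bears it (a point fixed in the world has none). Each returns a list of dicts, best first, with "conf" (0 to 1); they miss things now and then, are a little off and sometimes report something else, mostly with a low value. They report only what shows in the picture. A call takes as long as a camera call.
- models.look_for(picture, label): "point" ([column, row] in pixels, amid what is visible of it).
- models.spot_point(picture, label): "point" ([column, row] in pixels: a listed point, or the origin of a listed thing).
The state is a dict: "time": time; "q": joint angles; "qd": joint speeds; "joint_efforts": joint torques, N m; "tcp_pos": TCP position; "ee_rot": TCP orientation; "wrist_force": force on the tool from outside, world axes, zero at the start; "moment": the same for the moment, N m; "gripper_width": finger opening in m; "grasp_force": force on a finger pad.
Only numpy, scipy, OpenCV 4.12 (cv2) and the standard library are available. Lean on these libraries where they do the work, as an engineer would, in place of code of your own. Each camera call takes 0.05 s, during which the arm holds its last target. There are 200 camera calls.

TASK

The two walking poles by the key box must go out at the same length. On the pole whose cam lever stands open, slide the dark lower tube out until its tip is level with its twin's, then flip the lever over centre and press it down until it lies flat along the pole and the tube is clamped. Leave the other pole as it is and do not disturb the things lying about.

Things in the scene. Friction and masses are not known exactly. Their poses are not given: they have to be found in the camera images.
- pole: the walking pole to be set (lever open), lying level and fixed in the rest; nearer or farther of the two. Origin on the shaft's centre line, 80 mm above the table, below the lever's hinge; x axis along the pole to its tip, z up. Cork grip x = -475 to -350 mm, 18 mm aluminium upper shaft, black clamp collar 27 mm across from x = -20 to +36 mm with cheeks to 31 mm above the centre line
- twin: the twin pole, already set and locked (lever lying flat); same shape and frame, its collar and grip level with those of the pole. To be left alone. Parallel to the pole, 120 mm from it, centre to centre
- rest: oak rest of the poles, fixed; origin on the table midway between the poles, level with the lever hinges; x axis along the poles to their tips. Board 210 mm wide, 18 mm thick, from x = -345 to +25 mm; under each pole two uprights with steel spring clips, at x = -55 and -290 mm, reaching 90 mm above the table
- lower (a joint): how far the pole's dark lower tube is drawn out, m: 0 is its inner stop, 0.18 the outer, growing towards the tip. With the lever open it slides with 3 to 4 N of drag and stays where it is left; with the lever shut it is clamped (tens of N)
- twin_lower (a joint): the same for the twin; the two poles are equally long when the two values are equal
- lever (a joint): angle of the pole's cam lever, rad: 0 is shut, flat on the collar, pointing to the tip; grows as it swings up and back to the grip (pi/2 upright), at most 2.1; starts at 1.45 to 1.95. Free down to about 1.3; then the cam bites and resists (6 to 12 N pushed 45 mm from the hinge, most at about 0.8), passes dead centre at 0.32 and snaps shut below that; springs back if left above
- twin_lever (a joint): the same for the twin: 0, shut
- tip (a point): steel point at the end of the pole's lower tube, on its centre line; x axis along the pole, outwards. A black basket (disc 52 mm across, 10 mm thick) sits 52 to 62 mm behind the point, a tapering black plastic end piece 13 to 68 mm behind it
- twin_tip (a point): the same point on the twin
- tube (a point): point on the centre line of the pole's lower tube, 130 mm behind its tip, moving with the tube; always at least 110 mm beyond the hinge along the pole. The plain round tube, 14 mm in diameter, is bare from the collar's end (36 mm beyond the hinge) to 68 mm behind the tip
- pivot (a point): the hinge pin of the pole's lever, level and across the pole, 23 mm above the shaft's centre line (103 mm above the table)
- lever_end (a point): upper face of the lever at its free end. The lever is a bare aluminium bar 64 mm long from the hinge, 18 mm wide and 6 mm thick with a small raised thumb lip; shut, its upper face lies 6 mm higher than the hinge pin and its outer 28 mm overhang the lower tube
- carabiner: steel carabiner, 110 by 60 mm, 10 mm thick, lying on the rest's board between the poles; bystander
- tin: round aluminium wax tin, 72 mm across, 22 mm high, on the table between the two lower tubes; bystander
- flask: steel drinking flask, 72 mm across, 210 mm high, at the back, to the right; bystander
- case: black glasses case, 160 by 62 by 48 mm, at the front left; bystander
- guide: trail guide book, 210 by 132 by 18 mm, at the front right; bystander
- brush: oak boot brush, 175 by 50 by 45 mm, at the back; bystander
- tagkey: brass key on a white mailbox tag, 140 mm long, 5 mm thick, at the back; bystander

How it is judged:
On the way, in this order (a step that is already met when the one before it is completed fails the run):
1. the lower tube is drawn out level with its twin (within 10 mm) while the lever is still open (x of tip in the frame of twin_tip between -0.01 and 0.01 m and value of joint lever above 0.9 rad), for 0.2 s.
2. the lever is flipped over centre and lies shut (value of joint lever below 0.08 rad), for 0.2 s.
At the end, for the whole second after the job is handed in: The pole's tip is level with the twin's to within 10 mm along the poles, its lever lies shut (below 0.08 rad), the tube is at rest, and the twin's lever is still shut (x of tip in the frame of twin_tip between -0.01 and 0.01 m and value of joint each of lever, twin_lever below 0.08 rad and velocity of joint lower between -0.005 and 0.005 m/s); the robot touches nothing.
It fails at once if the twin pole's lower tube is shifted (over 6 mm) or its lever opened (over 0.2 rad) (distance of twin_tip from where it was at the start of the episode above 0.006 m or value of joint twin_lever above 0.2 rad).
It fails at once if a bystander is moved by more than 25 mm (distance of any of carabiner, tin, flask, case, guide, brush, tagkey from where it was at the start of the episode above 0.025 m).
It also fails if it takes over 51 s, if anything falls off the work surface, if the arm or the gripper's body presses on something with over 40 N, if the wrist force passes 120 N, or if a joint passes its speed limit or range.

## Working session

There is one attempt and no reset: what is moved stays moved. The work goes in short steps, Python scripts to look and compute and a tool call to move; the robot and the scene stay as the last step left them, time stands still between calls to the robot, and variables do not carry over. Pictures are saved under pics/ and viewed, at most 10 in all, crops included, and the job is handed in when it is done.

Besides the shell and the picture viewer there is one more tool, called after ">>>" in YAML: its name, and indented under it one key for each argument. apply_moves: Moves the arm, as the interface text tells. Its arguments: {"type":"object","properties":{"motion":{"type":"array"},"fingers":{"type":"number"},"squeeze":{"type":"number"}},"required":["motion"]}

```bash
mkdir -p pics
cat > h.py <<'E'
import numpy as np, cv2
from scipy.spatial.transform import Rotation as R
from bench import telemetry, read_camera, robot, models
def pt(p,uv,z=None,win=1):
    u,v=uv; K=np.array(p["mtx"]); ray=np.array([(u-K[0,2])/K[0,0],(v-K[1,2])/K[1,1],1])
    Rm=R.from_quat(p["orientation"]).as_matrix(); o=np.array(p["position"])
    if z is not None:
        d=Rm@ray; return o+d*(z-o[2])/d[2]
    a=p["depth"][int(round(v))-win:int(round(v))+win+1,int(round(u))-win:int(round(u))+win+1]; a=a[a>0]
    return o+Rm@(ray*np.median(a)) if a.size else None
def save(p,n,crop=None,s=1):
    c=p["color"][:,:,::-1]
    if crop: c=c[crop[1]:crop[3],crop[0]:crop[2]]
    cv2.imwrite("pics/"+n,cv2.resize(c,None,fx=s,fy=s,interpolation=cv2.INTER_CUBIC))
def tool(world):
    s=telemetry.read_state(); return R.from_quat(s["ee_rot"]).inv().apply(world)*1000
E
python3 - <<'E'
from h import *
np.set_printoptions(precision=4,suppress=True)
s=telemetry.read_state(); print(s["time"],s["tcp_pos"],s["ee_rot"])
P={n:read_camera(n) for n in("top","side")}
for n,p in P.items():
    print(n,p["position"],p["orientation"],p["mtx"][0][0])
    for l,z in dict(tip=.08,twin_tip=.08,tube=.08,pivot=.103,lever_end=None,pole=.08,twin=.08,tin=None,carabiner=None,flask=None,rest=0).items():
        for d in models.spot_point(p,l)[:2]: print(n,l,round(d["conf"],2),np.round(d["point"],1),pt(p,d["point"],z))
a=np.hstack([P["top"]["color"],P["side"]["color"]])[:,:,::-1]
cv2.imwrite("pics/a.png",P["top"]["color"][:,:,::-1]);cv2.imwrite("pics/b.png",P["side"]["color"][:,:,::-1])
E
```

```text
0.0 [0.1768 0.494  0.2555] [ 0.1711  0.9853 -0.0007 -0.0002]
top [ 0.4606 -0.0079  1.1453] [ 0.7115 -0.7022  0.0168 -0.0224] 379.06449358182635
top tip 0.73 [323.1 197.3] [ 0.5078 -0.1915  0.08  ]
top tip 0.35 [229.7 216.5] [0.4504 0.0701 0.08  ]
top twin_tip 0.63 [351.7 241.7] [ 0.3849 -0.2715  0.08  ]
top twin_tip 0.31 [323.1 112.1] [ 0.7503 -0.1907  0.08  ]
top tube 0.68 [280.1 185.8] [ 0.5386 -0.0704  0.08  ]
top tube 0.65 [361.9 272. ] [ 0.3016 -0.2997  0.08  ]
top pivot 0.58 [274.2 206.5] [ 0.4797 -0.0534  0.103 ]
top pivot 0.55 [240. 177.] [0.5599 0.0418 0.103 ]
top lever_end 0.51 [168.6 185.3] [0.5404 0.2589 0.0176]
top lever_end 0.49 [235.  174.2] [0.5609 0.0519 0.1666]
top pole 0.95 [236.4 178.6] [0.5574 0.053  0.08  ]
top twin 0.63 [231.6 216.9] [0.4494 0.0647 0.08  ]
top tin 0.76 [274.1 206.1] [ 0.4824 -0.0567  0.0222]
top carabiner 0.67 [170.4 186.1] [0.5381 0.2535 0.0173]
top flask 0.87 [323.2 112.7] [ 0.7361 -0.183   0.126 ]
top rest 0.84 [233.8 196.8] [0.5093 0.0645 0.    ]
side [ 0.2948 -0.836   0.6775] [ 0.8728 -0.1107  0.0674 -0.4706] 420.2675164928202
side tip 0.59 [286.5 252.6] [ 0.5248 -0.2048  0.08  ]
side twin_tip 0.77 [228.8 286.8] [ 0.3879 -0.2707  0.08  ]
side twin_tip 0.37 [320.2 173.6] [0.7137 0.0816 0.08  ]
side tube 0.84 [277.1 215. ] [ 0.5434 -0.0729  0.08  ]
side pivot 0.95 [269.9 179.5] [0.5596 0.0492 0.103 ]
side lever_end 0.72 [270.5 155.2] [0.6424 0.3268 0.0167]
side pole 0.92 [269.5 185.5] [0.5611 0.0562 0.08  ]
side twin 0.72 [225.2 188.8] [0.445  0.0681 0.08  ]
side tin 0.92 [251.9 243. ] [ 0.4775 -0.0908  0.0217]
side tin 0.56 [223.6 187.4] [0.4353 0.0328 0.1081]
side carabiner 0.44 [244.5 172. ] [0.5351 0.2397 0.0183]
side flask 0.95 [383.6 258.5] [ 0.7466 -0.2301  0.0364]
side rest 0.57 [249.  208.5] [0.5102 0.0763 0.    ]
side rest 0.21 [271.8 179.4] [0.6129 0.2071 0.    ]
```

View pics/a.png

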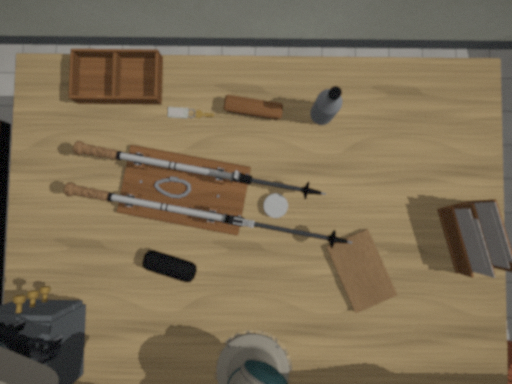

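View pics/b.png

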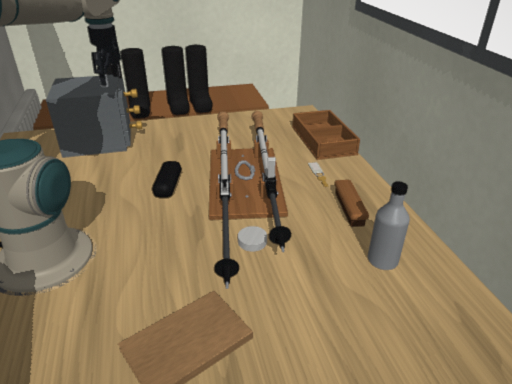

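The far pole (collar about (240,176) in the top view) has its lever upright. The near one is the twin, with its tip at about (351,241), and the pole's tip is at about (322,193). I'll zoom in on both to check the tips.

Run:
```python
from h import *
np.set_printoptions(precision=4,suppress=True)
p=read_camera("top");q=read_camera("side")
a=cv2.resize(p["color"][150:260,225:365],None,fx=4,fy=4,interpolation=cv2.INTER_CUBIC)[:440,:400*2]
b=cv2.resize(q["color"][145:295,210:300],None,fx=2.9,fy=2.9,interpolation=cv2.INTER_CUBIC)
H=max(a.shape[0],b.shape[0]); f=lambda i:np.pad(i,((0,H-i.shape[0]),(0,0),(0,0)))
im=np.hstack([f(a[:,:]),f(b)]); im=im[:, :]; print(im.shape)
cv2.imwrite("pics/c.png",cv2.resize(im,(800,int(im.shape[0]*800/im.shape[1])))[:,:,::-1])
# dark basket blobs, centroid at shaft height
for n,c in(("top",p),("side",q)):
    for nm,(x0,y0,x1,y1) in (dict(pole=(306,178,335,205),twin=(330,226,352,250)) if n=="top" else dict(pole=(262,220,296,256),twin=(208,254,245,290))).items():
        g=c["color"][y0:y1,x0:x1].max(2)<45
        k,L,S,C=cv2.connectedComponentsWithStats(g.astype(np.uint8))
        for i in range(1,k):
            if S[i,4]>15: print(n,nm,S[i],C[i]+[x0,y0],pt(c,C[i]+[x0,y0],.08))
```

```text
(440, 821, 3)
top pole [ 0  7 13  9 43] [309.814  190.3023] [ 0.527  -0.1541  0.08  ]
top twin [ 0  7 16 13 82] [334.7073 239.1829] [ 0.3912 -0.2242  0.08  ]
side pole [  7   6  22  20 309] [279.4466 234.932 ] [ 0.5273 -0.1452  0.08  ]
side twin [  7   4  24  24 372] [226.328  268.1747] [ 0.3929 -0.2198  0.08  ]
```

View pics/c.png

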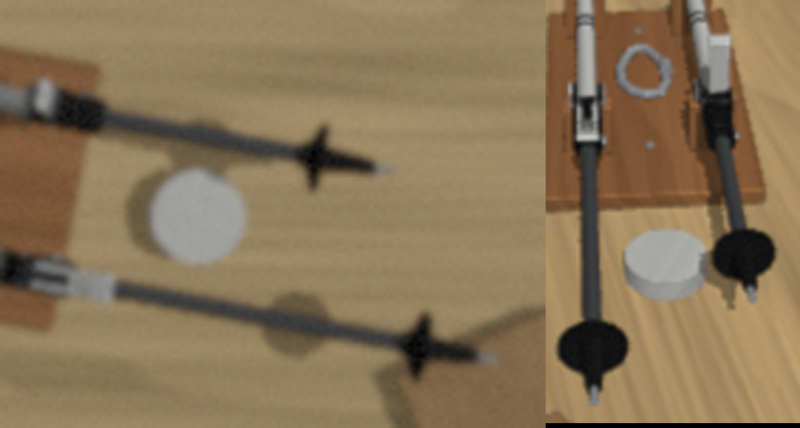

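The pole's tip is at about (325.8,193.6) and the twin's at (351.5,242.1). The baskets are at (306.3,190.3) and (332.5,238.8). The lever stands roughly upright. Next I'll turn these into positions.

```bash
cat > m.py <<'E'
from h import *
np.set_printoptions(precision=4,suppress=True)
p=read_camera("top")
W=lambda u,v,z=.08:pt(p,(u,v),z)[:2]
pt_,tt,pb,tb=W(325.8,193.6),W(351.5,242.1),W(306.3,190.3),W(332.5,238.8)
pc,tc=W(225+105/3.898,150+115/3.898),W(225+120/3.898,150+289/3.898)
print(pt_,tt,pb,tb)
u=(tt-tc)/np.linalg.norm(tt-tc);u2=(pt_-pc)/np.linalg.norm(pt_-pc);print(u,u2)
u=u+u2;u/=np.linalg.norm(u);n=np.array([-u[1],u[0]])
print("u",u,"gap tip",(tt-pt_)@u,"basket",(tb-pb)@u,"sep",(tt-pt_)@n,"tube",pt_-.13*u, "hinge approx s", (np.array([.5598,.0455])-pt_)@u)
# lever points: cloud above 0.115
v,uu=np.mgrid[150:215,215:270]
Q=[pt(p,(a,b),None,0) for a,b in zip(uu.ravel(),v.ravel()) if p["depth"][b,a]>0];Q=np.array(Q)
L=Q[(Q[:,2]>.118)];print(len(L),np.c_[(L[:,:2]-pt_)@u,(L[:,:2]-pt_)@n,L[:,2]][::3])
t=telemetry.read_state();r=R.from_quat(t["ee_rot"]);print(r.as_matrix())
E
python3 m.py
```

```text
[ 0.5183 -0.199 ] [ 0.3838 -0.271 ] [ 0.5269 -0.1442] [ 0.3922 -0.2181]
[-0.1705 -0.9854] [-0.1756 -0.9845]
u [-0.173  -0.9849] gap tip 0.09416771616699146 basket 0.09603702529683086 sep -0.12004305032197557 tube [ 0.5408 -0.071 ] hinge approx s -0.2480022413874817
35 [[-0.2558  0.0065  0.1698]
 [-0.2554  0.0041  0.1683]
 [-0.2576  0.0011  0.1671]
 [-0.2502  0.0029  0.1637]
 [-0.2545 -0.0009  0.1668]
 [-0.2498  0.0043  0.126 ]
 [-0.2519 -0.0025  0.1619]
 [-0.2561 -0.0065  0.1671]
 [-0.2493 -0.004   0.155 ]
 [-0.2511 -0.0075  0.1594]
 [-0.2526 -0.0111  0.1666]
 [-0.2523 -0.0103  0.1292]]
[[-0.9415  0.3371  0.    ]
 [ 0.3371  0.9415  0.0001]
 [-0.      0.0001 -1.    ]]
```

>>> apply_moves:
  motion:
    - [-33.3,-25.6,0,0,0,0]
    - [-33.3,-25.6,0,0,0,0]
    - [-33.3,-25.6,0,0,0,0]
    - [-33.3,-25.6,0,0,0,0]
    - [-33.3,-25.6,0,0,0,0]
    - [-33.3,-25.6,0,0,0,0]
    - [-33.3,-25.6,0,0,0,0]
    - [-33.3,-25.6,0,0,0,0]
    - [-33.3,-25.6,0,0,0,0]
    - [-33.3,-25.6,0,0,0,0]
    - [-33.3,-25.6,0,0,0,0]
    - [-33.3,-25.6,0,0,0,0]
  fingers: 50
  squeeze: 50

```text
time: 2.55
tcp_pos: [0.4503, 0.0687, 0.2565]
ee_rot: [0.171, 0.985, 0.0, 0.0]
wrist_force: [-0.3, 0.2, -0.2]
gripper_width: 0.0498
grasp_force: 0.0
```

>>> apply_moves:
  motion:
    - [-33.3,-25.6,0,0,0,0]
    - [-33.3,-25.6,0,0,0,0]
    - [-33.3,-25.6,0,0,0,0]
    - [-33.3,-25.6,0,0,0,0]
    - [0,0,0,0,0,0.14]
    - [0,0,0,0,0,0.14]
    - [0,0,0,0,0,0.14]
    - [0,0,0,0,0,0.14]
    - [0,0,0,0,0,0.14]
    - [0,0,0,0,0,0.14]
    - [0,0,0,0,0,0.14]
    - [0,0,0,0,0,0.14]

```text
time: 3.75
tcp_pos: [0.5405, -0.0709, 0.2563]
ee_rot: [0.67, 0.742, 0.0, 0.0]
wrist_force: [1.0, -0.5, 0.3]
gripper_width: 0.0501
grasp_force: 0.0
```

>>> apply_moves:
  motion:
    - [0,0,0,0,0,0.14]
    - [0,0,0,0,0,0.14]
    - [0,0,0,0,0,0]
    - [0,0,0,0,0,0]

```text
time: 4.15
tcp_pos: [0.5405, -0.0709, 0.2563]
ee_rot: [0.764, 0.645, 0.0, -0.0]
wrist_force: [0.4, 0.6, 0.7]
gripper_width: 0.0502
grasp_force: 0.0
```

```bash
cat > w.py <<'E'
from h import *
np.set_printoptions(precision=4,suppress=True)
s=telemetry.read_state();M=R.from_quat(s["ee_rot"]).as_matrix();print(s["time"],s["tcp_pos"],M[:,0],M[:,2],s["q"],s["wrist_force"])
print("to tube, tool mm",tool(np.array([.5408,-.071,.086])-s["tcp_pos"]))
print("yaw err",np.arctan2(M[1,0],M[0,0])-np.arctan2(.9849,.173))
E
python3 w.py
```

```text
4.15 [ 0.5405 -0.0709  0.2563] [0.1685 0.9857 0.0001] [-0.      0.0001 -1.    ] [-0.1982  0.1092  1.3406  0.0001  1.6918 -0.0289] [0.4009 0.5576 0.7214]
to tube, tool mm [ -0.0697   0.3266 170.2516]
yaw err 0.004598633492232107
```

>>> apply_moves:
  motion:
    - [0,0,40,0,0,0]
    - [0,0,40,0,0,0]
    - [0,0,40,0,0,0]
    - [0,0,30,0,0,0.005]
    - [0,0,20,0,0,0]
    - [0,0,0,0,0,0]
    - [0,0,0,0,0,0]

```text
time: 4.85
tcp_pos: [0.5408, -0.071, 0.087]
ee_rot: [0.767, 0.642, 0.0, 0.0]
wrist_force: [0.2, 0.2, 0.6]
gripper_width: 0.0501
grasp_force: 0.0
```

>>> apply_moves:
  motion:
    - [0,0,0,0,0,0]
    - [0,0,0,0,0,0]
    - [0,0,0,0,0,0]
    - [0,0,0,0,0,0]
    - [0,0,0,0,0,0]
    - [0,0,0,0,0,0]
    - [0,0,0,0,0,0]
  fingers: 0

```text
time: 5.55
tcp_pos: [0.5409, -0.071, 0.0878]
ee_rot: [0.767, 0.642, 0.0, 0.001]
wrist_force: [-2.9, -0.4, 4.9]
gripper_width: 0.0125
grasp_force: 48.7
```

>>> apply_moves:
  motion:
    - [-5,0,0,0,0,0]
    - [-10,0,0,0,0,0]
    - [-10,0,0,0,0,0]
    - [-10,0,0,0,0,0]
    - [-10,0,0,0,0,0]
    - [-10,0,0,0,0,0]
    - [-10,0,0,0,0,0]
    - [-10,0,0,0,0,0]
    - [-10,0,0,0,0,0]
    - [-10,0,0,0,0,0]
    - [0,0,0,0,0,0]
    - [0,0,0,0,0,0]

```text
time: 6.75
tcp_pos: [0.5243, -0.1657, 0.0878]
ee_rot: [0.767, 0.641, 0.0, 0.002]
wrist_force: [-1.2, -2.6, 4.8]
gripper_width: 0.0125
grasp_force: 48.8
```

Run:
```python
from h import *
p=read_camera("top");q=read_camera("side")
a=cv2.resize(p["color"][150:260,225:365],None,fx=4,fy=4,interpolation=cv2.INTER_CUBIC)
b=cv2.resize(q["color"][145:295,210:320],None,fx=2.9,fy=2.9,interpolation=cv2.INTER_CUBIC)[:,:240]
cv2.imwrite("pics/d.png",np.hstack([a,np.pad(b,((0,5),(0,0),(0,0)))])[:,:,::-1])
for n,c in(("top",p),("side",q)):
    for l in("tip","twin_tip"):
        for d in models.spot_point(c,l)[:2]: print(n,l,d["conf"],np.round(d["point"],1),pt(c,d["point"],.08))
```

```text
top tip 0.25 [238.3 177.3] [0.56114611 0.04768235 0.08      ]
side tip 0.72 [290.1 284.6] [ 0.50361316 -0.29389023  0.08      ]
side twin_tip 0.86 [226.4 284.3] [ 0.38472231 -0.26314982  0.08      ]
```

View pics/d.png

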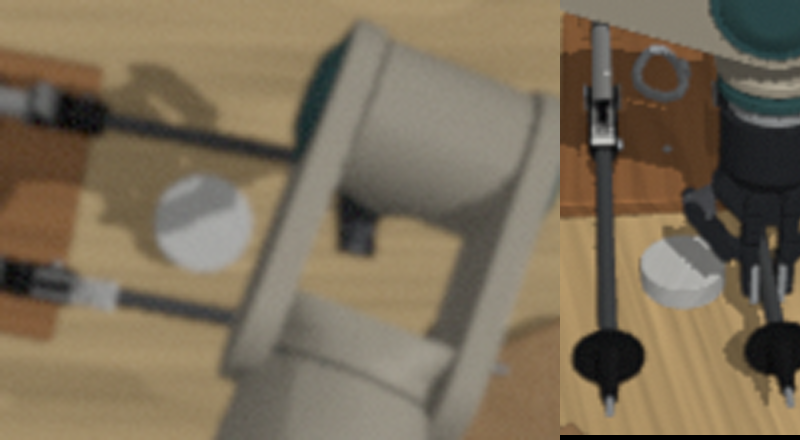

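>>> apply_moves:
  motion:
    - [0,0,0,0,0,0]
    - [0,0,0,0,0,0]
    - [0,0,0,0,0,0]
    - [0,0,-10,0,0,0]
    - [0,0,-30,0,0,0]
    - [0,0,-40,0,0,0]
    - [0,0,-40,0,0,0]
    - [0,0,-30,0,0,0]
    - [0,0,0,0,0,0]
  fingers: 50

```text
time: 7.95
tcp_pos: [0.5252, -0.1649, 0.2428]
ee_rot: [0.767, 0.642, 0.002, 0.004]
wrist_force: [1.1, -0.5, -0.2]
gripper_width: 0.0499
grasp_force: 0.0
```

>>> apply_moves:
  motion:
    - [40,0,0,0,0,0]
    - [40,0,0,0,0,0]
    - [40,0,0,0,0,0]
    - [40,0,0,0,0,0]
    - [40,0,0,0,0,0]
    - [40,0,0,0,0,0]
    - [19,0,0,0,0,0]
    - [0,0,0,0,0,0]
    - [0,0,0,0,0,0]
  fingers: 0

```text
time: 8.85
tcp_pos: [0.5693, 0.0905, 0.2359]
ee_rot: [0.767, 0.642, -0.0, -0.0]
wrist_force: [-0.2, 0.3, 0.7]
gripper_width: -0.0002
grasp_force: 0.0
```

Run:
```python
from h import *
np.set_printoptions(precision=4,suppress=True)
s=telemetry.read_state();print(s["time"],s["tcp_pos"],s["ee_rot"]);print(tool(np.array([.569,.0896,.17])-s["tcp_pos"]))
p=read_camera("top");q=read_camera("side")
a=cv2.resize(p["color"][150:260,225:365],None,fx=4,fy=4,interpolation=cv2.INTER_CUBIC)
b=cv2.resize(q["color"][145:295,210:320],None,fx=2.9,fy=2.9,interpolation=cv2.INTER_CUBIC)[:,:240]
cv2.imwrite("pics/e.png",np.hstack([a,np.pad(b,((0,5),(0,0),(0,0)))])[:,:,::-1])
u=np.array([-.173,-.9849])
for n,c in(("top",p),("side",q)):
    T={}
    for l in("tip","twin_tip"):
        for d in models.spot_point(c,l)[:2]: T.setdefault(l,pt(c,d["point"],.08)); print(n,l,d["conf"],np.round(d["point"],1),pt(c,d["point"],.08))
    if len(T)==2: print("gap",(T["tip"]-T["twin_tip"])[:2]@u)
```

```text
8.85 [0.5693 0.0905 0.2359] [ 0.7669  0.6417 -0.0004 -0.0001]
[-0.8596 -0.1033 65.9267]
top tip 0.88 [356.8 204.4] [ 0.4891 -0.2859  0.08  ]
top tip 0.66 [324.5 112.5] [ 0.7492 -0.1946  0.08  ]
top twin_tip 0.65 [350.4 240.4] [ 0.3884 -0.2679  0.08  ]
gap 0.00029067048841715376
side tip 0.63 [290.9 281.7] [ 0.5075 -0.287   0.08  ]
side twin_tip 0.67 [224.9 286.4] [ 0.3809 -0.2678  0.08  ]
side twin_tip 0.57 [270.4 154.4] [0.6101 0.2202 0.08  ]
gap -0.0030185225592427624
```

View pics/e.png

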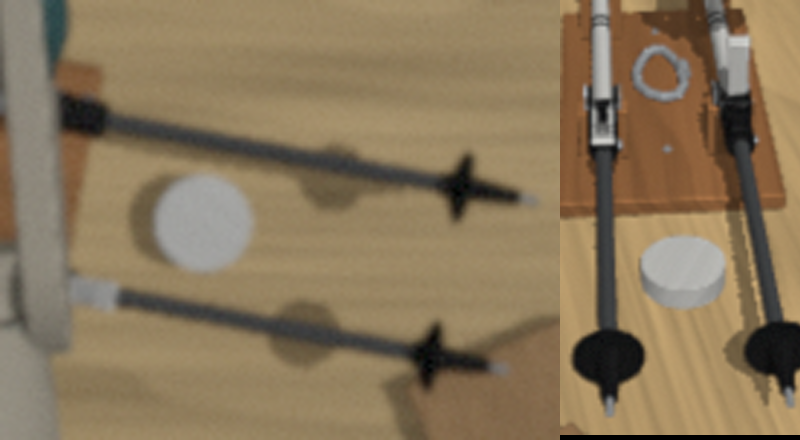

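The tips are level to within about 3 mm: pole (358,200) and twin (351,242.5) in the top view. The lever is still open, so next I'll push it over from the grip side with closed fingers.

>>> apply_moves:
  motion:
    - [0,0,29,0,0,0]
    - [0,0,29,0,0,0]
    - [0,0,0,0,0,0]
    - [-10,0,0,0,0,0]
    - [-10,0,0,0,0,0]
    - [-10,0,0,0,0,0]
    - [-8,0,0,0,0,0]
    - [-5,0,0,0,0,0]
    - [0,0,0,0,0,0]

```text
time: 10.05
tcp_pos: [0.5619, 0.0473, 0.1786]
ee_rot: [0.768, 0.641, 0.0, 0.0]
wrist_force: [-1.2, 0.1, 1.0]
gripper_width: 0.0004
grasp_force: 0.0
```

>>> apply_moves:
  motion:
    - [-5,0,1,0,0,0]
    - [-5,0,1,0,0,0]
    - [-5,0,1.7,0,0,0]
    - [-4.6,0,2.3,0,0,0]
    - [-4.7,0,2.3,0,0,0]
    - [0,0,0,0,0,0]

```text
time: 10.65
tcp_pos: [0.5573, 0.0236, 0.1694]
ee_rot: [0.767, 0.641, -0.0, -0.0]
wrist_force: [-0.5, -0.5, -0.2]
gripper_width: -0.0
grasp_force: 0.0
```

Run:
```python
from h import *
np.set_printoptions(precision=4,suppress=True)
s=telemetry.read_state();h=np.array([.5612,.0453]);u=np.array([-.173,-.9849])
print("center s",(s["tcp_pos"][:2]-h)@u,"tip above hinge",s["tcp_pos"][2]-.128,s["wrist_force"])
q=read_camera("side");save(q,"f.png",(220,120,330,230),5)
```

```text
center s 0.022020513220921332 tip above hinge 0.04141647659107209 [-0.4972 -0.4924 -0.219 ]
```

View pics/f.png

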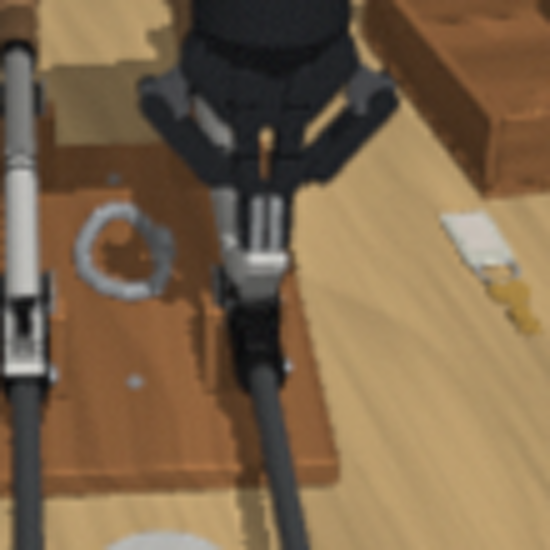

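The fingers stand behind the lever, whose bright end is at about (258,262), and it now leans towards the tip. There's no real load yet, so I'll carry on along the arc.

>>> apply_moves:
  motion:
    - [-4.6,0,3,0,0,0]
    - [-4.6,0,3,0,0,0]
    - [0,0,0,0,0,0]

```text
time: 11.0
tcp_pos: [0.5557, 0.0146, 0.1634]
ee_rot: [0.767, 0.641, -0.0, -0.0]
wrist_force: [-0.7, 0.2, -0.7]
gripper_width: -0.0002
grasp_force: 0.0
```

>>> apply_moves:
  motion:
    - [-4,0,4,0,0,0]
    - [-4,0,4,0,0,0]
    - [0,0,0,0,0,0]

```text
time: 11.3
tcp_pos: [0.5542, 0.0067, 0.1552]
ee_rot: [0.767, 0.641, -0.001, -0.0]
wrist_force: [-0.4, -0.5, -0.4]
gripper_width: 0.0004
grasp_force: 0.0
```

>>> apply_moves:
  motion:
    - [-3,0,5,0,0,0]
    - [-3,0,5,0,0,0]
    - [0,0,0,0,0,0]

```text
time: 11.6
tcp_pos: [0.553, 0.001, 0.1449]
ee_rot: [0.767, 0.641, -0.001, -0.0]
wrist_force: [-0.6, 0.3, 0.4]
gripper_width: 0.0
grasp_force: 0.0
```

Run:
```python
from h import *
q=read_camera("side");save(q,"g.png",(220,120,330,230),5)
```

```text
(no output)
```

View pics/g.png

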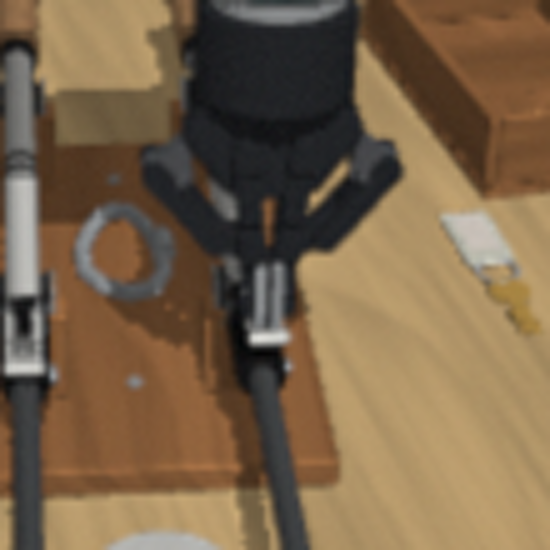

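The lever has followed: its end is at about (268,338), below the fingertips and nearly flat. Now I'll press it down gently.

>>> apply_moves:
  motion:
    - [-2.5,0,5,0,0,0]
    - [-2.5,0,3,0,0,0]
    - [0,0,0,0,0,0]

```text
time: 11.95
tcp_pos: [0.5523, -0.0038, 0.1373]
ee_rot: [0.767, 0.641, -0.0, -0.0]
wrist_force: [0.3, 0.2, -0.7]
gripper_width: -0.0
grasp_force: 0.0
```

>>> apply_moves:
  motion:
    - [0,0,2,0,0,0]
    - [0,0,2,0,0,0]
    - [0,0,0,0,0,0]

```text
time: 12.25
tcp_pos: [0.5529, -0.0037, 0.1348]
ee_rot: [0.767, 0.641, 0.0, 0.001]
wrist_force: [-1.4, -0.9, 5.3]
gripper_width: -0.0001
grasp_force: 1.8
```

>>> apply_moves:
  motion:
    - [0,0,2,0,0,0]
    - [0,0,2,0,0,0]
    - [0,0,2,0,0,0]
    - [0,0,0,0,0,0]
    - [0,0,0,0,0,0]

```text
time: 12.75
tcp_pos: [0.5537, -0.0039, 0.1332]
ee_rot: [0.767, 0.641, 0.001, 0.002]
wrist_force: [-11.0, -1.0, 25.0]
gripper_width: 0.0001
grasp_force: 12.0
```

>>> apply_moves:
  motion:
    - [0,0,-10,0,0,0]
    - [0,0,-30,0,0,0]
    - [0,0,-40,0,0,0]
    - [40,0,-30,0,0,0]
    - [50,0,0,0,0,0]
    - [50,0,0,0,0,0]
    - [50,0,0,0,0,0]
    - [30,0,0,0,0,0]
    - [0,0,0,0,0,0]

```text
time: 13.65
tcp_pos: [0.5912, 0.217, 0.237]
ee_rot: [0.766, 0.643, -0.0, -0.001]
wrist_force: [-0.5, 0.3, -0.8]
gripper_width: 0.0002
grasp_force: 0.0
```

Run:
```python
from h import *
np.set_printoptions(precision=4,suppress=True)
p=read_camera("top");q=read_camera("side")
a=cv2.resize(p["color"][150:260,225:365],None,fx=4,fy=4,interpolation=cv2.INTER_CUBIC)
b=cv2.resize(q["color"][145:295,210:320],None,fx=2.9,fy=2.9,interpolation=cv2.INTER_CUBIC)[:,:240]
cv2.imwrite("pics/i.png",np.hstack([a,np.pad(b,((0,5),(0,0),(0,0)))])[:,:,::-1])
u=np.array([-.173,-.9849]);h=np.array([.5612,.0453])
T=[pt(p,x,.08)[:2] for x in((325.8,193.6),(358.2,200))];print("drawn",(T[1]-T[0])@u)
v,w=np.mgrid[150:215,215:280]
Q=np.array([pt(p,(x,y),None,0) for x,y in zip(w.ravel(),v.ravel()) if p["depth"][y,x]>0])
for nm,o in(("pole",h),("twin",h-.12*np.array([.9849,-.173]))):
    s=(Q[:,:2]-o)@u;n=(Q[:,:2]-o)@np.array([.9849,-.173]);k=(abs(n)<.008)&(s>.03)&(s<.07)
    print(nm,np.c_[s[k],Q[k,2]][np.argsort(s[k])][::2].round(3).tolist())
```

```text
drawn 0.0923657345044832
pole [[0.03, 0.108], [0.031, 0.109], [0.032, 0.109], [0.033, 0.111], [0.033, -0.002], [0.034, -0.001], [0.035, 0.108], [0.036, 0.11], [0.036, 0.109], [0.037, 0.11], [0.038, 0.11], [0.039, 0.108], [0.04, 0.111], [0.04, 0.108], [0.041, 0.107], [0.042, 0.11], [0.043, -0.002], [0.043, 0.108], [0.044, 0.106], [0.045, 0.11], [0.046, -0.002], [0.046, 0.002], [0.047, 0.108], [0.048, 0.111], [0.049, 0.11], [0.049, 0.109], [0.05, 0.109], [0.05, 0.108], [0.051, 0.107], [0.052, -0.001], [0.053, 0.109], [0.054, 0.11], [0.055, 0.11], [0.055, 0.0], [0.056, 0.106], [0.057, 0.109], [0.058, -0.001], [0.059, 0.109], [0.06, 0.112], [0.061, 0.116], [0.061, 0.111], [0.062, 0.109], [0.062, 0.117], [0.063, 0.109], [0.064, 0.083], [0.065, 0.084], [0.065, 0.088], [0.066, 0.086], [0.067, -0.002], [0.068, 0.003], [0.069, 0.084], [0.07, 0.089]]
twin []
```

View pics/i.png

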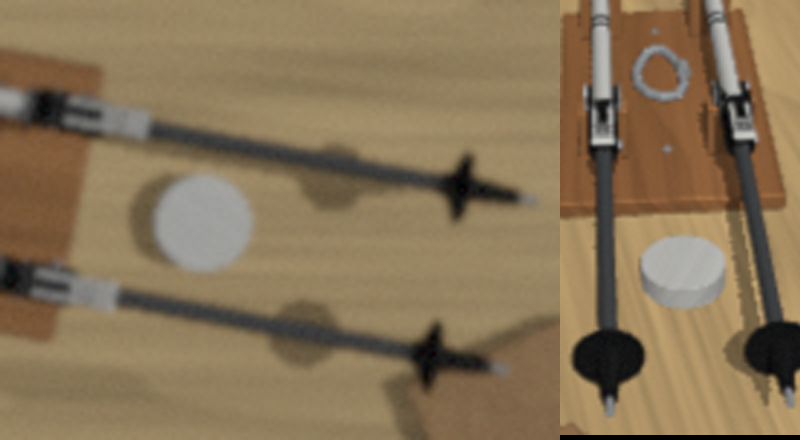

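The pole's lever is flat (upper face at z≈0.109 m, like the twin's). The distance from lever end to tip matches the twin's to about 2 mm: pole (150,129) to (533,200), twin (119,297) to (505,370). I'll hand it in.

```bash
python3 -c "
from h import *
print(robot.finish_job())"
```

```text
the job is handed in; nothing more can be done
None
```

The pole's lower tube is drawn out level with its twin's, to about 2–3 mm by the camera images. Its lever is shut flat, the other things show no sign of having moved, and the job is handed in; no verdict came back.

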